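# Restock the reagent nests

## Task

Restock the analyser's reagents: stand each of the four white reagent containers upright in the white docking nest whose pocket has the shape and size of its base (wide jar in the large round pocket, slim vial in the small round one, square bottle in the square one, oblong cartridge in the oblong one), fully down on the pocket's floor. Set each one down rather than dropping it, do not tip any over, and leave the steel tally counter where it is.

Things in the scene. Friction and masses are not known exactly. Their poses are not given: they have to be found in the camera images.
- jar: Wide round reagent jar, white plastic: a cylinder 56 mm in diameter, 58 high, a short shoulder to 62, then a grey ribbed screw cap 50 in diameter up to 76. Stands upright at the start. Origin: centre of its underside; z up. Its yaw does not matter. 140 to 280 g.
- vial: Slim round reagent vial, white plastic: a cylinder 34 mm in diameter, 58 high, a shoulder to 64, then a grey cap 25 in diameter up to 76. Stands upright at the start. Origin: centre of its underside; z up. Its yaw does not matter. 60 to 130 g.
- square_bottle: Square reagent bottle, white plastic: 44 x 44 mm, straight sides along its own x and y, 60 high, then a neck to 64 and a central grey cap 28 in diameter up to 76. Stands upright at the start. Origin: centre of its underside; z up. 100 to 210 g.
- cartridge: Oblong reagent cartridge, white plastic: 64 mm along its own x, 34 along its own y, 60 high, then a neck and a grey cap 24 in diameter up to 76, off-centre by 14 towards its -x end. Stands upright at the start. Origin: centre of its underside; z up. It fits its nest either way round. 110 to 225 g.
- nest_jar: Docking nest fixed to the bench for the wide round jar: white plastic square block 90 x 90 mm, 14 high, with a black-floored open pocket in its middle. Pocket: the larger round one, 70 mm in diameter, 10 deep, 7 mm play all round the container; its floor is 4 above the origin. Origin: centre of the block's underside; x, y along its sides, z up.
- nest_vial: Docking nest fixed to the bench for the slim round vial: white plastic square block 90 x 90 mm, 14 high, with a black-floored open pocket in its middle. Pocket: the smaller round one, 48 mm in diameter, 10 deep, 7 mm play all round the container; its floor is 4 above the origin. Origin: centre of the block's underside; x, y along its sides, z up.
- nest_square: Docking nest fixed to the bench for the square bottle: white plastic square block 90 x 90 mm, 14 high, with a black-floored open pocket in its middle. Pocket: square, 58 x 58 mm, sides along the block's x and y, 10 deep, 7 mm play all round the container; its floor is 4 above the origin. Origin: centre of the block's underside; x, y along its sides, z up.
- nest_oblong: Docking nest fixed to the bench for the oblong cartridge: white plastic square block 90 x 90 mm, 14 high, with a black-floored open pocket in its middle. Pocket: oblong, 78 mm along the block's x, 48 along its y, 10 deep, 7 mm play all round the container; its floor is 4 above the origin. Origin: centre of the block's underside; x, y along its sides, z up.
- tally: Bystander: a loose round steel hand tally counter lying on the bench amid the work, 44 mm in diameter, 18 high, with a button up to 25. Origin: centre of its underside. Leave it where it is.
Not all that is in view belongs to the job. Leave any blue look-alike of the square_bottle alone. Leave any blue look-alike of the nest_square alone.

How it is judged:
By the outcome, as a careful person would: the job done as asked, in the order asked, and still so for the second after the job is handed in, with the robot touching nothing.
It also fails if it takes over 106 s, if anything falls off the work surface, if the arm or the gripper's body presses on something with over 40 N, if the wrist force passes 120 N, or if a joint passes its speed limit or range.

## Robot

A 6-joint arm with a two-finger parallel gripper is mounted at the origin on the work surface. World frame = base frame: x ahead of the robot, y to its left, z up, the work surface at z = 0. Lengths are in mm, angles in rad, forces in N, time in s.
With the tool pointing down it reaches from about 300 to 950 mm from the base axis. Payload 3.1 kg.
Tool frame: the origin (TCP) lies at the very end of the fingers, on their centre line; the grasp point (between the pads) lies 19 mm behind it; y points along the fingers, z is the direction in which the jaws open and shut, and the axes are right-handed (so a half turn about y gives the same grasp; the last joint's range is limited). The gripper opens to 85 mm and grips with 20 to 120 N. Pads are 22 mm wide; open, the fingers measure 114 mm over their backs; the gripper's body (76 mm by 85 mm) begins 54 mm behind the grasp point. The pads swing forward as they close: fully open they stand 13 mm farther back than shut.
Start: joints at [1.038, 0.308, 1.634, -0, 1.2, -0.07], TCP at [279.06, 559.247, 231.272] pointing down, gripper open.
Joint ranges: [-3.06, 3.06], [-0.79, 1.96], [0.05, 2.63], [-1.19, 4.34], [0.05, 2.64], [-2.94, 2.94]. Speed limits (rad/s): [2.79, 2.79, 3.14, 3.14, 3.14, 3.14].

## Interface

Orientations are given as a unit quaternion [x, y, z, w].
In Python, from plant import sensors, optics, arm gives the robot as it stands. The module is installed in compiled form; this text tells all that it offers.
- The arm moves only by the tool step_arm, never from a script. Its argument "plan" is a list of rows, each a list of 3 entries, a list of its own where there are three numbers: the gripper command: -1 is shut, 1 is fully open, values between are in proportion, then the shift along the tool's x, y, z in mm, then the turn, a rotation vector about the tool's x, y, z in rad. A call has 1 to 20 rows; each row is the pose to reach, as a shift and turn from the pose commanded when the call began, along the tool's axes at that moment; what a row does not reach only later rows make up. A row lasts 1/8 s, in which the tool goes at most 62.5 mm and 10.7 degrees, less where a joint would pass 70% of its speed; a pose out of reach is approached as far as the arm can. A call with a gripper value outside its range is refused whole. The fingers move at their own pace and stop on an object; "force" is the grip in N (left out, the last holds). Time passes only in rows, so rows that repeat a pose let the fingers close. It gives the time, the measured TCP pose, the force and the opening at its end, in the units of the state.
- sensors.get_state(): the state, without advancing time (a new reading comes with each control period).
- optics.grab_frame(name): name is "scene" or "top"; returns a dict with "color" (480x640x3 uint8, blue, green, red), "camera_matrix" (3x3 intrinsics, pixels), "k1" (the pictures are not rectified: a ray, as slopes to the right and down, at radius r is drawn at 1 + k1 r^2 times it, then the intrinsics apply), "R" (3x3) and "t" (3): a world point X has camera coordinates R X + t. Camera axes: x right, y down, z forward; pixel columns grow to the right and rows downward; lengths in mm; the calibration is good to about 2 mm. A picture is of the moment at which its call begins. There is no depth.
- arm.sign_off(): hands the job in, once; it reports no verdict.
The state is a dict: "time": time; "joint_pos": joint angles; "qvel": joint speeds; "tau": joint torques, N m; "tool_pos": TCP position; "tool_rot": TCP orientation; "contact_force": force on the tool from outside, world axes, zero at the start; "torque": the same for the moment, N m; "gripper_width": finger opening in mm.
Only numpy, scipy, OpenCV 4.12 (cv2) and the standard library are available. Lean on these libraries where they do the work, as an engineer would, in place of code of your own. Each camera call takes 0.05 s, during which the arm holds its last target.

## Working session

There is one attempt and no reset: what is moved stays moved. The work goes in short steps, Python scripts to look and compute and a tool call to move; the robot and the scene stay as the last step left them, time stands still between calls to the robot, and variables do not carry over. Pictures are saved under pics/ and viewed, and the job is handed in when it is done.

Besides the shell and the picture viewer there is one more tool, called after "Emit:" in YAML: its name, and indented under it one key for each argument. step_arm: Moves the arm, as the interface text tells. Its arguments: {"type":"object","properties":{"plan":{"type":"array"},"force":{"type":"number"}},"required":["plan"]}

```bash
ls; mkdir -p pics; python3 - <<'E'
from plant import sensors, optics, arm
import cv2,numpy as np
print(sensors.get_state())
for n in("scene","top"):
    f=optics.grab_frame(n); cv2.imwrite(f"pics/{n}0.png",f["color"]); print(n,f["camera_matrix"],f["k1"],f["R"],f["t"])
    np.savez(f"{n}0.npz",**{k:np.array(v) for k,v in f.items()})
E
```

```text
pics
{'time': 0.0, 'joint_pos': array([ 1.03830756e+00,  3.09022683e-01,  1.63520442e+00, -1.24443485e-05,
        1.19968413e+00, -6.97069247e-02]), 'qvel': array([-1.98155425e-03,  2.22398949e-03, -4.68722673e-04,  5.32731358e-04,
       -2.18445864e-04, -6.24845855e-05]), 'tau': array([ 1.75342571e-03, -4.15260923e+01, -2.76661170e+01,  1.39174012e-04,
        1.04159579e-02,  2.42370783e-05]), 'tool_pos': array([278.63495417, 558.52844455, 230.02754939]), 'tool_rot': array([ 0.6890452 , -0.16239946,  0.16192106, -0.68747705]), 'contact_force': array([-0.32573566, -0.45133218,  0.92711938]), 'torque': array([ 0.04315202, -0.0087445 , -0.00148179]), 'gripper_width': 85.66960460093831}
scene [[564.99375657   0.         325.73778707]
 [  0.         564.99375657 238.06182819]
 [  0.           0.           1.        ]] -0.023413948665361877 [[-0.8611538   0.50807374 -0.01658917]
 [ 0.39002622  0.63943683 -0.66257082]
 [-0.32602711 -0.57704559 -0.74881553]] [ 453.72049924 -167.06106863 1365.99254787]
top [[456.55235218   0.         318.98627599]
 [  0.         456.55235218 232.63422453]
 [  0.           0.           1.        ]] -0.10714264250399476 [[-1.82659578e-02 -9.99830807e-01 -2.17090170e-03]
 [-9.97111129e-01  1.83762947e-02 -7.37001262e-02]
 [ 7.37275497e-02  8.18426847e-04 -9.97278085e-01]] [  -1.52204702  533.56557977 1188.2446112 ]
```

View pics/top0.png

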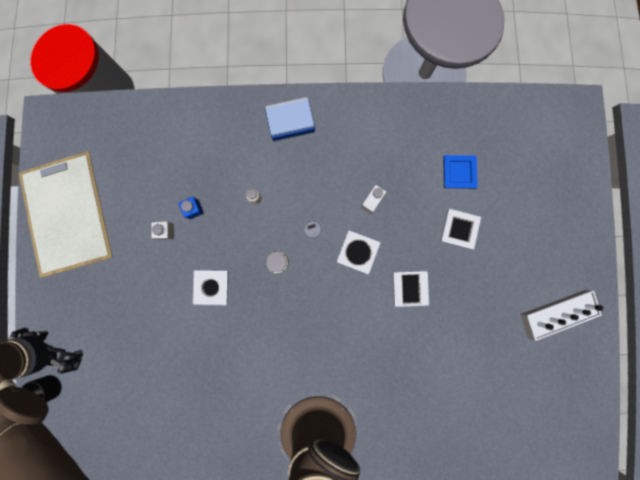

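View pics/scene0.png

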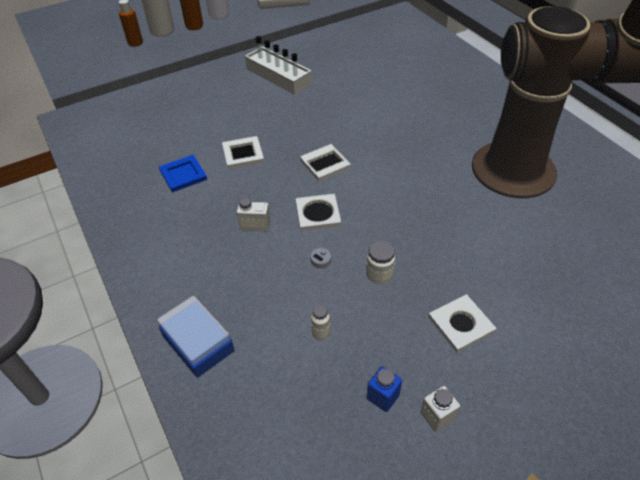

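```bash
cat > h.py <<'E'
import cv2,numpy as np
class Cam:
    def __init__(s,f):
        s.img=np.array(f["color"]);s.K=np.array(f["camera_matrix"]);s.k1=float(f["k1"]);s.R=np.array(f["R"]);s.t=np.array(f["t"])
        s.D=np.array([s.k1,0,0,0,0.])
        s.C=-s.R.T@s.t
    def dirs(s,px):
        n=cv2.undistortPoints(np.array(px,float).reshape(-1,1,2),s.K,s.D).reshape(-1,2)
        return np.c_[n,np.ones(len(n))]@s.R
    def plane(s,px,z):
        d=s.dirs(px); return s.C+d*((z-s.C[2])/d[:,2])[:,None]
    def proj(s,X):
        return cv2.projectPoints(np.array(X,float).reshape(-1,1,3),cv2.Rodrigues(s.R)[0],s.t,s.K,s.D)[0].reshape(-1,2)
def load(n): return Cam(np.load(n))
def grab(n,tag=None):
    from plant import optics
    f=optics.grab_frame(n)
    if tag: np.savez(tag+".npz",**{k:np.array(v) for k,v in f.items()})
    return Cam(f)
def tri(c1,p1,c2,p2):
    d1=c1.dirs([p1])[0];d2=c2.dirs([p2])[0];d1/=np.linalg.norm(d1);d2/=np.linalg.norm(d2)
    A=np.c_[d1,-d2];s=np.linalg.lstsq(A,c2.C-c1.C,rcond=None)[0]
    a=c1.C+s[0]*d1;b=c2.C+s[1]*d2
    return (a+b)/2,np.linalg.norm(a-b)
E
python3 - <<'E'
from h import *
t=load("top0.npz");s=load("scene0.npz")
def sheet(c,pts,r,name):
    o=[]
    for (u,v) in pts:
        o.append(cv2.resize(c.img[v-r:v+r,u-r:u+r],(196,196),interpolation=cv2.INTER_NEAREST))
    while len(o)%4:o.append(o[0]*0)
    cv2.imwrite(name,np.vstack([np.hstack(o[i:i+4]) for i in range(0,len(o),4)]))
sheet(t,[(277,262),(253,196),(160,230),(374,198),(359,252),(210,288),(462,229),(411,289)],24,"pics/ts.png")
sheet(s,[(381,262),(320,324),(440,408),(253,215),(318,211),(463,322),(243,151),(326,161)],34,"pics/ss.png")
# nests: white contours
for c,nm in((t,"top"),(s,"scene")):
    h=cv2.cvtColor(c.img,cv2.COLOR_BGR2HSV)
    m=((h[...,2]>170)&(h[...,1]<45)).astype(np.uint8)
    cs,_=cv2.findContours(m,cv2.RETR_EXTERNAL,cv2.CHAIN_APPROX_NONE)
    for k in cs:
        A=cv2.contourArea(k)
        if A<60 or A>3000: continue
        P=c.plane(k.reshape(-1,2),14)[:,:2].astype(np.float32)
        ctr,sz,a=cv2.minAreaRect(P); x,y,w,hh=cv2.boundingRect(k)
        print(nm,"px",x+w//2,y+hh//2,"A",A,"xy",np.round(ctr,1),"sz",np.round(sz,1),"ang",round(a,1))
E
```

```text
top px 623 442 A 230.0 xy [ -67.1 -847.9] sz [154.8  16.2] ang 1.4
top px 624 370 A 117.0 xy [ 136.  -849.2] sz [15.7 78.8] ang 89.5
top px 623 325 A 258.0 xy [ 261.3 -848.6] sz [156.1  18.2] ang 0.0
top px 565 316 A 1679.5 xy [ 296.4 -675.7] sz [ 73.  205.9] ang 17.2
top px 411 289 A 1122.5 xy [ 381.1 -252.7] sz [91.7 91.5] ang 1.7
top px 210 288 A 1107.0 xy [393.2 282.4] sz [89.1 92.9] ang 89.4
top px 620 253 A 117.5 xy [ 463.  -848.6] sz [15.6 81.1] ang 86.6
top px 358 252 A 1142.5 xy [ 480.9 -114.3] sz [92.6 92. ] ang 68.1
top px 159 230 A 98.0 xy [550.4 421.5] sz [42.6 40.7] ang 89.0
top px 461 229 A 1068.0 xy [ 538.  -393.9] sz [91.6 91.6] ang 74.4
top px 617 212 A 214.0 xy [ 578.1 -848.7] sz [127.3  18.6] ang 0.3
top px 13 261 A 805.0 xy [471.7 851.4] sz [416.4  22.3] ang 0.1
top px 374 198 A 192.5 xy [ 625.2 -160.2] sz [34.2 64.7] ang 55.1
top px 30 105 A 830.0 xy [940.2 850.4] sz [134.7 153.4] ang 49.0
top px 633 85 A 272.5 xy [ 952.9 -939.4] sz [43.6 93.7] ang 82.0
top px 149 79 A 531.0 xy [975.6 460.8] sz [ 50. 114.] ang 0.9
top px 197 78 A 704.0 xy [975.3 321.4] sz [152.7
[... 1974 characters left out ...]
102.   52.7] ang 8.0
scene px 442 405 A 184.5 xy [526.8 389.5] sz [42.  43.1] ang 1.6
scene px 193 315 A 195.5 xy [836.1  25.5] sz [ 80.2 114.8] ang 12.0
scene px 463 321 A 1812.0 xy [392.  279.5] sz [89.7 88.9] ang 88.0
scene px 252 208 A 163.0 xy [ 601.5 -200.3] sz [35.  64.7] ang 54.2
scene px 318 210 A 1079.5 xy [ 479.2 -116.8] sz [89.7 89.8] ang 68.1
scene px 326 160 A 335.0 xy [ 378.9 -254.3] sz [88.3 89.7] ang 0.6
scene px 242 151 A 770.5 xy [ 535.8 -396.1] sz [89.9 89.8] ang 74.7
scene px 602 128 A 842.5 xy [-300.     4.3] sz [265.9  44.3] ang 89.9
scene px 278 66 A 368.0 xy [ 282.4 -697.3] sz [ 54.5 189.3] ang 17.6
scene px 478 47 A 352.0 xy [-300.8 -459.9] sz [192.   43.1] ang 89.3
```

View pics/ts.png

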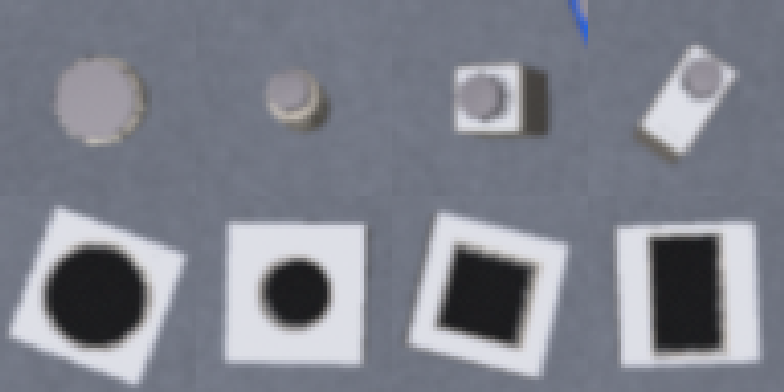

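View pics/ss.png

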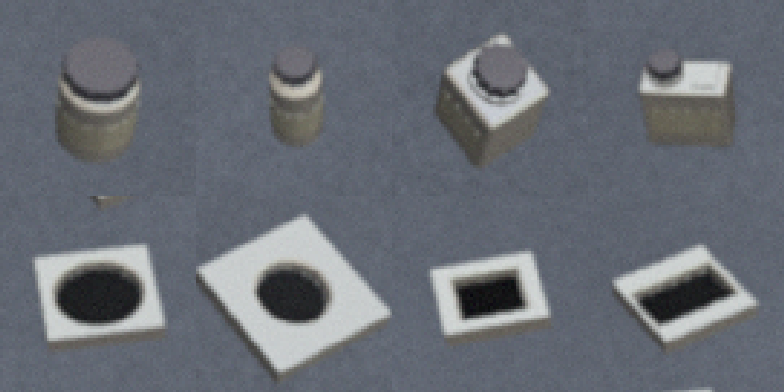

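```bash
python3 - <<'E'
from h import *
t=load("top0.npz");s=load("scene0.npz")
for c,nm,pts in((t,"top",{"sq":(159,230),"cart":(374,198)}),(s,"scene",{"sq":(442,405),"cart":(252,208)})):
    h=cv2.cvtColor(c.img,cv2.COLOR_BGR2HSV)
    m=((h[...,2]>170)&(h[...,1]<45)).astype(np.uint8)
    cs,_=cv2.findContours(m,cv2.RETR_EXTERNAL,cv2.CHAIN_APPROX_NONE)
    for n,p in pts.items():
        k=min(cs,key=lambda k:np.linalg.norm(k.reshape(-1,2).mean(0)-p)if cv2.contourArea(k)>60 else 1e9)
        P=c.plane(k.reshape(-1,2),60)[:,:2].astype(np.float32)
        print(nm,n,[np.round(x,1) for x in cv2.minAreaRect(P)])
for c,nm,pts in((t,"top",{"jar":(277,262),"vial":(252,195),"sq":(158,230),"cart":(377,193),"tally":(312,229)}),(s,"scene",{"jar":(381,252),"vial":(320,314),"sq":(443,398),"cart":(245,204),"tally":(320,257)})):
    for n,(u,v) in pts.items():
        print(nm,n,c.img[v,u],"bench",c.img[v+40,u])
        r=16
        a=c.img[v-r:v+r,u-r:u+r].astype(int); d=a[...,0]-a[...,2]
        V=a.max(2)
        m=((d<17)&(V>90)&(V<158)).astype(np.uint8) if nm=="top" else ((d<15)&(V>80)&(V<150)).astype(np.uint8)
        nl,L,st,ce=cv2.connectedComponentsWithStats(m)
        l=L[r,r]; 
        if l==0: print("none",a[r,r]);continue
        z=25 if n=="tally" else 76
        px=ce[l]+[u-r,v-r]
        kk=np.argwhere(L==l)[:,::-1]+[u-r,v-r]
        X=c.plane(kk,z)[:,:2]
        print("  area",st[l,4],"px",px.round(1),"xy",c.plane([px],z)[0].round(1),"ext",(X.max(0)-X.min(0)).round(1))
E
```

```text
top sq [array([546.3, 405. ]), array([41. , 39.1]), np.float64(89.0)]
top cart [array([ 618.4, -154.6]), array([32.9, 62.3]), np.float64(55.1)]
scene sq [array([545.8, 403.5]), array([39.8, 40.9]), np.float64(1.6)]
scene cart [array([ 616.8, -156.3]), array([33.2, 61.5]), np.float64(54.2)]
top jar [164 155 160] bench [127 115 111]
none [164 155 160]
top vial [158 150 154] bench [131 117 113]
none [158 150 154]
top sq [155 146 150] bench [127 114 110]
  area 243 px [160.1 230.3] xy [542.7 395.2  76. ] ext [52.3 63.2]
top cart [156 147 151] bench [134 121 116]
  area 195 px [375.4 195.2] xy [ 622.1 -156.6   76. ] ext [64.3 67.4]
top tally [158 144 141] bench [130 117 112]
none [158 144 141]
scene jar [116 111 113] bench [108  97  89]
  area 589 px [381.  252.9] xy [461.7 103.7  76. ] ext [82.2 75.5]
scene vial [121 112 113] bench [112 100  95]
  area 364 px [320.1 317.6] xy [638.1 171.4  76. ] ext [46.9 56.6]
scene sq [116 111 111] bench [112 100  96]
  area 336 px [443.  396.5] xy [545.6 402.6  76. ] ext [38.2 39.4]
scene cart [113 110 112] bench [110 100  92]
  area 308 px [246.4 210. ] xy [ 635.9 -139.9   76. ] ext [63.9 80.3]
scene tally [62 59 57] bench [118 105 100]
none [62 59 57]
```

```bash
python3 - <<'E'
from h import *
t=load("top0.npz");s=load("scene0.npz")
for c,nm,pts in((t,"top",{"jar":(277,262),"vial":(252,195),"sq":(158,230),"cart":(377,193)}),(s,"scene",{"jar":(381,252),"vial":(320,314),"sq":(443,398),"cart":(245,204)})):
    for n,(u,v) in pts.items():
        r=20
        a=c.img[v-r:v+r,u-r:u+r].astype(int)
        g=cv2.GaussianBlur(c.img,(3,3),0)[v-r:v+r,u-r:u+r].astype(int)
        V=a.max(2)
        m=((g[...,2]-g[...,1]>=0)&(V>95)&(g[...,0]-g[...,2]>=0)&(V<185)).astype(np.uint8)
        if n=="jar": print(nm);print("\n".join("".join(".#"[x] for x in row) for row in m[::1]))
        nl,L,st,ce=cv2.connectedComponentsWithStats(m)
        l=L[r,r]
        px=ce[l]+[u-r,v-r]
        kk=(np.argwhere(L==l)[:,::-1]+[u-r,v-r])
        X=c.plane(kk,76)[:,:2].astype(np.float32)
        (cc,rad)=cv2.minEnclosingCircle(X)
        print(nm,n,"area",st[l,4],"px",px.round(1),"xy",c.plane([px],76)[0].round(1),"circ",np.round(cc,1),round(rad,1))
E
```

```text
top
........................................
........................................
........................................
........................................
........................................
........................................
........................................
........................................
........................................
...................###..................
...............##########...............
.............##########...#.............
............############................
...........###############..............
...........################.............
..........#################...#.........
..........#################.............
.........###################...#........
.........###################...#........
.........###################...#........
.........####################...........
.........####################..#........
.........###################...#........
.........###################...#........
..........#################.............
...........################...#.........
...........###############....
[... 2154 characters left out ...]
...................................
........................................
........................................
........................................
........................................
........................................
........................................
........................................
........................................
scene jar area 346 px [381.4 250.1] xy [457.   98.1  76. ] circ [457.4  97.6] 24.0
scene vial area 100 px [319.9 310.9] xy [631.4 159.   76. ] circ [630.5 159.7] 12.5
scene sq area 201 px [443.3 396.4] xy [545.  402.6  76. ] circ [544.4 402.1] 14.0
scene cart area 55 px [244.9 201.5] xy [ 627.8 -164.5   76. ] circ [ 627.6 -164.6] 10.8
```

```bash
cat > go.py <<'E'
import sys,numpy as np
from scipy.spatial.transform import Rotation as Ro
from plant import sensors
def plan(x,y,z,deg=None):
    s=sensors.get_state();R=Ro.from_quat(s["tool_rot"]).as_matrix();p=s["tool_pos"]
    cur=np.degrees(np.arctan2(R[1,2],R[0,2]))
    if deg is None: deg=cur
    deg=cur+((deg-cur+90)%180-90)
    a=np.radians(deg); Z=np.array([np.cos(a),np.sin(a),0]);Y=np.array([0,0,-1.]);X=np.cross(Y,Z)
    T=np.c_[X,Y,Z]
    d=np.array([x,y,z])-p
    print("t",round(s["time"],2),"pos",p.round(1),"jaw",round(cur,1),"tilt",np.degrees(np.arccos(-R[2,1])).round(2),"F",s["contact_force"].round(1),"w",round(s["gripper_width"],1),"j",s["joint_pos"].round(2))
    print("shift",(R.T@d).round(1),"turn",Ro.from_matrix(R.T@T).as_rotvec().round(4),"rows",int(np.ceil(np.linalg.norm(d)/62.5)))
if __name__=="__main__":
    a=[float(v) for v in sys.argv[1:]]
    plan(*a)
E
python3 go.py 458 99 140 45; python3 go.py 458 99 140 60
```

```text
t 0.1 pos [278.7 558.6 230.1] jaw 63.5 tilt 0.12 F [-0.7  0.4 -0.2] w 85.6 j [ 1.04  0.31  1.64  0.    1.2  -0.07]
shift [ 365.7   90.8 -331. ] turn [2.100e-03 3.226e-01 2.000e-04] rows 9
t 0.1 pos [278.7 558.6 230.1] jaw 63.5 tilt 0.12 F [-0.7  0.4 -0.2] w 85.6 j [ 1.04  0.31  1.64  0.    1.2  -0.07]
shift [ 365.7   90.8 -331. ] turn [ 0.0021  0.0608 -0.0001] rows 9
```

Emit:
step_arm:
  plan:
    - [1,[366,60,-331],[0,0,0]]
    - [1,[366,60,-331],[0,0,0]]
    - [1,[366,60,-331],[0,0,0]]
    - [1,[366,60,-331],[0,0,0]]
    - [1,[366,60,-331],[0,0,0]]
    - [1,[366,60,-331],[0,0,0]]
    - [1,[366,60,-331],[0,0,0]]
    - [1,[366,60,-331],[0,0,0]]
    - [1,[366,60,-331],[0,0,0]]
    - [1,[366,60,-331],[0,0,0]]
    - [1,[366,60,-331],[0,0,0]]
    - [1,[366,60,-331],[0,0,0]]
  force: 50

```text
time: 1.6
tool_pos: [458.4, 101.0, 171.4]
tool_rot: [-0.688, 0.161, -0.161, 0.689]
contact_force: [0.6, 0.6, -0.4]
gripper_width: 85.2
```

```bash
python3 go.py 458 99 22
```

```text
t 1.6 pos [458.4 101.  171.4] jaw 63.6 tilt 0.01 F [ 0.6  0.6 -0.4] w 85.2 j [ 0.12  0.08  2.04  0.    1.02 -0.99]
shift [  0.5 149.4  -2. ] turn [-0.0002 -0.      0.    ] rows 3
```

Emit:
step_arm:
  plan:
    - [1,[1,50,-2],[0,0,0]]
    - [1,[1,100,-2],[0,0,0]]
    - [1,[1,130,-2],[0,0,0]]
    - [1,[1,149,-2],[0,0,0]]
    - [1,[1,149,-2],[0,0,0]]
    - [-1,[1,149,-2],[0,0,0]]
    - [-1,[1,149,-2],[0,0,0]]
    - [-1,[1,149,-2],[0,0,0]]
    - [-1,[1,149,-2],[0,0,0]]
    - [-1,[1,149,-2],[0,0,0]]
    - [-1,[1,149,-2],[0,0,0]]

```text
time: 2.98
tool_pos: [460.1, 97.7, 23.9]
tool_rot: [-0.688, 0.161, -0.163, 0.689]
contact_force: [-0.7, 0.8, 5.7]
gripper_width: 54.7
```

```bash
python3 go.py 480 -115.5 150
```

```text
t 2.98 pos [460.1  97.7  23.9] jaw 63.5 tilt 0.16 F [-0.7  0.8  5.7] w 54.7 j [ 0.12  0.34  2.11  0.    0.69 -0.99]
shift [ 113.2 -126.2 -181.7] turn [-0.0016 -0.      0.0022] rows 4
```

Emit:
step_arm:
  plan:
    - [-1,[0,-25,0],[0,0,0]]
    - [-1,[0,-60,0],[0,0,0]]
    - [-1,[0,-90,0],[0,0,0]]
    - [-1,[28,-95,-45],[0,0,0]]
    - [-1,[57,-95,-91],[0,0,0]]
    - [-1,[85,-95,-136],[0,0,0]]
    - [-1,[113,-95,-182],[0,0,0]]
    - [-1,[113,-95,-182],[0,0,0]]
    - [-1,[113,-95,-182],[0,0,0]]
    - [-1,[113,-95,-182],[0,0,0]]

```text
time: 4.22
tool_pos: [478.1, -114.6, 117.0]
tool_rot: [-0.688, 0.162, -0.161, 0.689]
contact_force: [0.2, 0.5, -2.3]
gripper_width: 54.8
```

```bash
python3 go.py 480 -115.5 28; python3 - <<'E'
from h import *
c=grab("scene","s1");cv2.imwrite("pics/s1.png",cv2.resize(c.img[80:330,180:500],None,fx=2,fy=2))
c=grab("top","t1");cv2.imwrite("pics/t1.png",cv2.resize(c.img[180:320,250:450],None,fx=4,fy=4))
E
```

```text
t 4.22 pos [ 478.1 -114.6  117. ] jaw 63.6 tilt 0.06 F [ 0.2  0.5 -2.3] w 54.8 j [-0.32  0.2   2.03  0.    0.91 -1.43]
shift [ 2.2 89.   0. ] turn [-0.0002  0.     -0.0011] rows 2
```

View pics/s1.png

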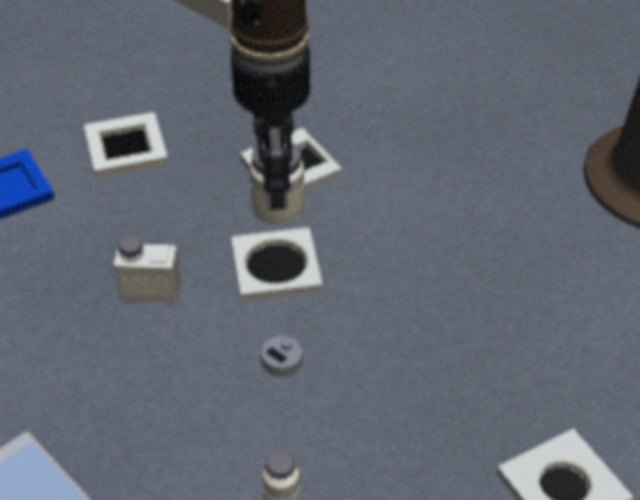

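Emit:
step_arm:
  plan:
    - [-1,[2,40,0],[0,0,0]]
    - [-1,[2,68,0],[0,0,0]]
    - [-1,[2,76,0],[0,0,0]]
    - [-1,[2,81,0],[0,0,0]]
    - [-1,[2,85,0],[0,0,0]]
    - [-1,[2,88,0],[0,0,0]]
    - [-1,[2,89,0],[0,0,0]]
    - [-1,[2,90,0],[0,0,0]]

```text
time: 5.32
tool_pos: [480.7, -116.9, 27.9]
tool_rot: [0.688, -0.162, 0.162, -0.688]
contact_force: [-2.6, -0.1, 7.7]
gripper_width: 55.0
```

```bash
python3 go.py 480 -115.5 28
```

```text
t 5.33 pos [ 480.7 -116.9   27.9] jaw 63.5 tilt 0.02 F [-2.6 -0.1  7.7] w 55.0 j [-0.33  0.37  2.05 -0.    0.72 -1.43]
shift [-1.3 -0.1  0.9] turn [-0.     -0.      0.0004] rows 1
```

Emit:
step_arm:
  plan:
    - [1,[0,0,0],[0,0,0]]
    - [1,[0,0,0],[0,0,0]]
    - [1,[0,0,0],[0,0,0]]
    - [1,[0,0,0],[0,0,0]]
    - [1,[0,-30,0],[0,0,0]]
    - [1,[0,-80,0],[0,0,0]]
    - [1,[0,-120,0],[0,0,0]]
    - [1,[0,-120,0],[0,0,0]]

```text
time: 6.32
tool_pos: [483.7, -117.8, 151.2]
tool_rot: [0.689, -0.159, 0.165, -0.688]
contact_force: [0.6, -0.4, -0.3]
gripper_width: 85.6
```

```bash
python3 go.py 632 160 148 
```

```text
t 6.33 pos [ 483.7 -117.8  151.2] jaw 63.5 tilt 0.51 F [ 0.6 -0.4 -0.3] w 85.6 j [-0.33  0.16  2.    0.    0.98 -1.43]
shift [  8.7   3.7 314.8] turn [-0.0012 -0.      0.0088] rows 6
```

Emit:
step_arm:
  plan:
    - [1,[3,2,100],[0,0,0]]
    - [1,[6,2,200],[0,0,0]]
    - [1,[9,2,315],[0,0,0]]
    - [1,[9,2,315],[0,0,0]]
    - [1,[9,2,315],[0,0,0]]
    - [1,[9,2,315],[0,0,0]]
    - [1,[9,2,315],[0,0,0]]
    - [1,[9,2,315],[0,0,0]]
    - [1,[9,2,315],[0,0,0]]

```text
time: 7.45
tool_pos: [628.6, 159.5, 145.1]
tool_rot: [0.688, -0.163, 0.163, -0.688]
contact_force: [0.8, 0.8, 1.3]
gripper_width: 85.4
```

```bash
python3 go.py 632 160 24; python3 - <<'E'
from h import *
c=grab("scene","s2");cv2.imwrite("pics/s2.png",cv2.resize(c.img[80:380,180:500],None,fx=2,fy=2))
c=grab("top","t2");cv2.imwrite("pics/t2.png",cv2.resize(c.img[160:320,200:400],None,fx=3.5,fy=3.5))
E
```

```text
t 7.45 pos [628.6 159.5 145.1] jaw 63.4 tilt 0.05 F [0.8 0.8 1.3] w 85.4 j [ 0.18  0.44  1.64 -0.    1.06 -0.92]
shift [  2.9 121.1   2. ] turn [ 0.0006 -0.     -0.0005] rows 2
```

View pics/s2.png

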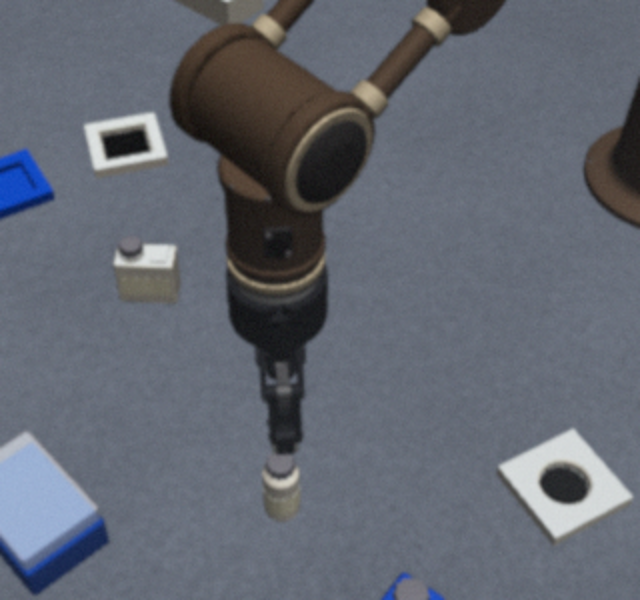

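View pics/t2.png

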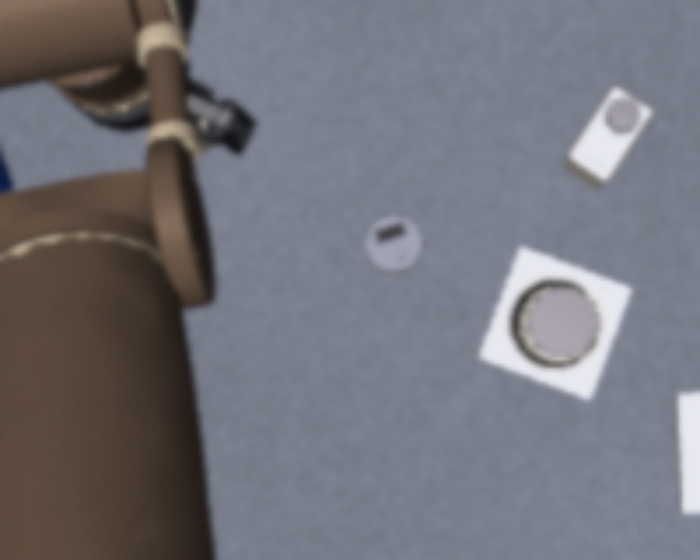

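Emit:
step_arm:
  plan:
    - [1,[3,40,2],[0,0,0]]
    - [1,[3,85,2],[0,0,0]]
    - [1,[3,110,2],[0,0,0]]
    - [1,[3,121,2],[0,0,0]]
    - [1,[3,121,2],[0,0,0]]
    - [-1,[3,121,2],[0,0,0]]
    - [-1,[3,121,2],[0,0,0]]
    - [-1,[3,121,2],[0,0,0]]
    - [-1,[3,121,2],[0,0,0]]
    - [-1,[3,121,2],[0,0,0]]
    - [-1,[3,121,2],[0,0,0]]
    - [-1,[3,121,2],[0,0,0]]
  force: 40

```text
time: 9.05
tool_pos: [633.6, 161.6, 25.6]
tool_rot: [-0.688, 0.162, -0.163, 0.688]
contact_force: [-0.0, -0.9, 6.6]
gripper_width: 33.1
```

```bash
python3 go.py 392.5 281 120
```

```text
t 9.05 pos [633.6 161.6  25.6] jaw 63.5 tilt 0.1 F [-0.  -0.9  6.6] w 33.1 j [ 0.18  0.6   1.67 -0.    0.87 -0.92]
shift [-268.9  -94.8   -0.7] turn [-0.0009 -0.      0.0015] rows 5
```

Emit:
step_arm:
  plan:
    - [-1,[0,-25,0],[0,0,0]]
    - [-1,[0,-60,0],[0,0,0]]
    - [-1,[0,-95,0],[0,0,0]]
    - [-1,[-55,-95,0],[0,0,0]]
    - [-1,[-110,-95,0],[0,0,0]]
    - [-1,[-165,-95,0],[0,0,0]]
    - [-1,[-220,-95,0],[0,0,0]]
    - [-1,[-269,-95,-1],[0,0,0]]
    - [-1,[-269,-95,-1],[0,0,0]]
    - [-1,[-269,-95,-1],[0,0,0]]
    - [-1,[-269,-95,-1],[0,0,0]]

```text
time: 10.42
tool_pos: [392.9, 280.6, 119.5]
tool_rot: [-0.688, 0.162, -0.163, 0.688]
contact_force: [0.3, -1.3, -0.5]
gripper_width: 32.7
```

```bash
python3 go.py 392.5 281 29.6
```

```text
t 10.43 pos [392.9 280.6 119.5] jaw 63.4 tilt 0.06 F [ 0.3 -1.3 -0.5] w 32.7 j [ 0.53  0.18  2.05 -0.    0.91 -0.58]
shift [-0.6 89.9  0.1] turn [-0.0008 -0.      0.0008] rows 2
```

Emit:
step_arm:
  plan:
    - [-1,[0,40,0],[0,0,0]]
    - [-1,[0,68,0],[0,0,0]]
    - [-1,[0,77,0],[0,0,0]]
    - [-1,[0,82,0],[0,0,0]]
    - [-1,[0,86,0],[0,0,0]]
    - [-1,[0,89,0],[0,0,0]]
    - [-1,[0,90,0],[0,0,0]]
    - [-1,[0,91,0],[0,0,0]]

```text
time: 11.42
tool_pos: [391.9, 281.0, 29.5]
tool_rot: [-0.688, 0.162, -0.162, 0.688]
contact_force: [-3.2, -3.0, 13.6]
gripper_width: 32.8
```

```bash
python3 go.py 392.5 281 29.6;  python3 - <<'E'
from h import *
c=grab("scene","s3");cv2.imwrite("pics/s3.png",cv2.resize(c.img[230:380,380:540],None,fx=4,fy=4))
E
```

```text
t 11.43 pos [391.9 281.   29.5] jaw 63.5 tilt 0.01 F [-3.2 -3.  13.6] w 32.8 j [ 0.53  0.34  2.08 -0.    0.72 -0.58]
shift [ 0.5 -0.1  0.3] turn [-0.0001 -0.      0.0002] rows 1
```

View pics/s3.png

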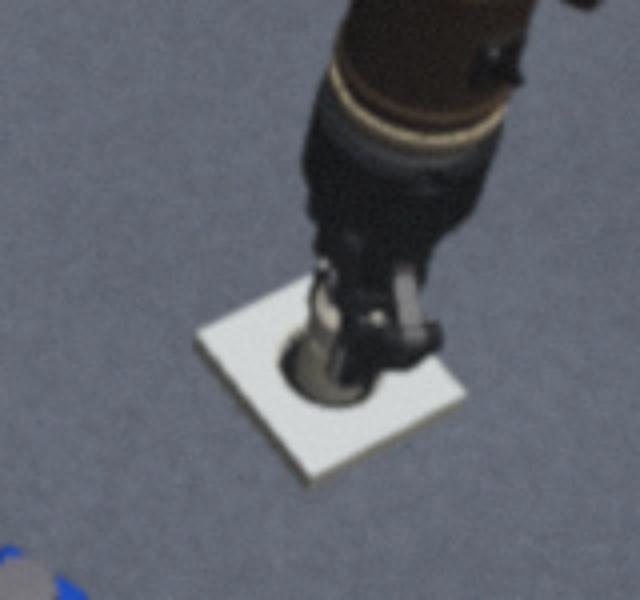

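The vial stands in the round pocket, in contact with the floor. Release it.

Emit:
step_arm:
  plan:
    - [1,[0,0,0],[0,0,0]]
    - [1,[0,0,0],[0,0,0]]
    - [1,[0,0,0],[0,0,0]]
    - [1,[0,0,0],[0,0,0]]
    - [1,[0,0,0],[0,0,0]]
    - [1,[0,-30,0],[0,0,0]]
    - [1,[0,-80,0],[0,0,0]]
    - [1,[0,-120,0],[0,0,0]]
    - [1,[0,-120,0],[0,0,0]]
    - [1,[0,-120,0],[0,0,0]]

```text
time: 12.72
tool_pos: [390.9, 280.3, 147.6]
tool_rot: [0.689, -0.162, 0.162, -0.688]
contact_force: [-0.1, -0.3, -0.3]
gripper_width: 85.2
```

```bash
python3 go.py 545.8 403.5 145 91;python3 go.py 545.8 403.5 145 1
```

```text
t 12.72 pos [390.9 280.3 147.6] jaw 63.5 tilt 0.07 F [-0.1 -0.3 -0.3] w 85.2 j [ 0.53  0.14  2.03 -0.    0.97 -0.58]
shift [ 83.6   2.4 179.4] turn [ 0.0008 -0.4802 -0.0009] rows 4
t 12.72 pos [390.9 280.3 147.6] jaw 63.5 tilt 0.07 F [-0.1 -0.3 -0.3] w 85.2 j [ 0.53  0.14  2.03 -0.    0.97 -0.58]
shift [ 83.6   2.4 179.4] turn [ 0.0012  1.0906 -0.    ] rows 4
```

Emit:
step_arm:
  plan:
    - [1,[30,2,60],[0,-0.16,0]]
    - [1,[55,2,120],[0,-0.32,0]]
    - [1,[84,2,179],[0,-0.47,0]]
    - [1,[84,2,179],[0,-0.47,0]]
    - [1,[84,2,179],[0,-0.47,0]]
    - [1,[84,2,179],[0,-0.47,0]]
    - [1,[84,2,179],[0,-0.47,0]]

```text
time: 13.6
tool_pos: [545.4, 402.5, 146.2]
tool_rot: [0.707, 0.002, -0.003, -0.707]
contact_force: [-0.5, 1.0, 0.6]
gripper_width: 85.1
```

```bash
python3 go.py 545.8 403.5 24 90.4;  python3 - <<'E'
from h import *
c=grab("scene","s4");cv2.imwrite("pics/s4.png",cv2.resize(c.img[230:470,340:560],None,fx=2.5,fy=2.5))
E
```

```text
t 13.6 pos [545.4 402.5 146.2] jaw 90.4 tilt 0.07 F [-0.5  1.   0.6] w 85.1 j [ 0.57  0.49  1.56 -0.    1.09 -1.01]
shift [  0.5 122.2   1.1] turn [ 0.0007 -0.0001 -0.001 ] rows 2
```

View pics/s4.png

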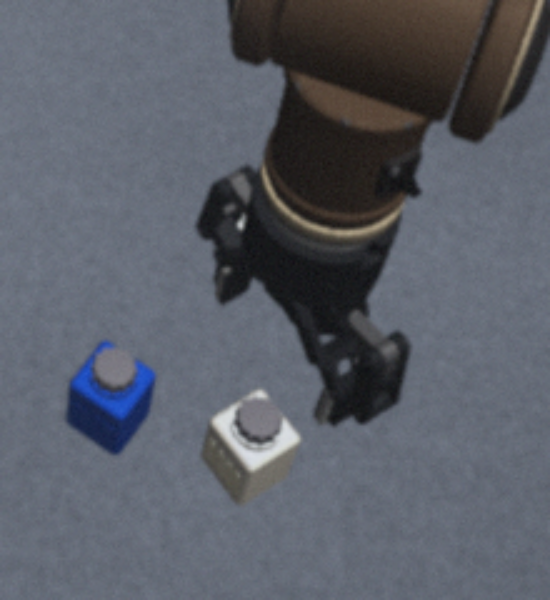

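Emit:
step_arm:
  plan:
    - [0.6,[0.5,20,1],[0,0,0]]
    - [0.6,[0.5,50,1],[0,0,0]]
    - [0.6,[0.5,85,1],[0,0,0]]
    - [0.6,[0.5,110,1],[0,0,0]]
    - [0.6,[0.5,122,1],[0,0,0]]
    - [0.6,[0.5,122,1],[0,0,0]]
    - [-1,[0.5,122,1],[0,0,0]]
    - [-1,[0.5,122,1],[0,0,0]]
    - [-1,[0.5,122,1],[0,0,0]]
    - [-1,[0.5,122,1],[0,0,0]]
    - [-1,[0.5,122,1],[0,0,0]]
    - [-1,[0.5,122,1],[0,0,0]]
  force: 45

```text
time: 15.15
tool_pos: [548.4, 405.2, 26.0]
tool_rot: [-0.707, -0.003, 0.002, 0.708]
contact_force: [-0.2, 0.4, 5.2]
gripper_width: 43.1
```

```bash
python3 go.py 545.8 403.5 160;python3 go.py 537 -395 160 74.5
```

```text
t 15.15 pos [548.4 405.2  26. ] jaw 90.4 tilt 0.18 F [-0.2  0.4  5.2] w 43.1 j [ 0.57  0.65  1.6  -0.    0.9  -1.01]
shift [  -2.3 -134.    -1.4] turn [-0.0016 -0.      0.0027] rows 3
t 15.15 pos [548.4 405.2  26. ] jaw 90.4 tilt 0.18 F [-0.2  0.4  5.2] w 43.1 j [ 0.57  0.65  1.6  -0.    0.9  -1.01]
shift [ -16.8 -135.3 -799.9] turn [-0.0019  0.2777  0.0024] rows 13
```

Emit:
step_arm:
  plan:
    - [-1,[0,-25,0],[0,0,0]]
    - [-1,[0,-65,0],[0,0,0]]
    - [-1,[0,-110,0],[0,0,0]]
    - [-1,[0,-134,0],[0,0,0]]
    - [-1,[-1,-134,-55],[0,0,0]]
    - [-1,[-2,-134,-115],[0,0.04,0]]
    - [-1,[-4,-134,-175],[0,0.08,0]]
    - [-1,[-5,-134,-235],[0,0.1,0]]
    - [-1,[-6,-134,-295],[0,0.12,0]]
    - [-1,[-7,-134,-355],[0,0.15,0]]
    - [-1,[-9,-134,-415],[0,0.18,0]]
    - [-1,[-10,-134,-475],[0,0.2,0]]
    - [-1,[-12,-134,-535],[0,0.23,0]]
    - [-1,[-13,-134,-595],[0,0.26,0]]
    - [-1,[-14,-134,-655],[0,0.277,0]]
    - [-1,[-15,-134,-710],[0,0.277,0]]
    - [-1,[-16,-134,-760],[0,0.277,0]]
    - [-1,[-17,-134,-800],[0,0.277,0]]
    - [-1,[-17,-134,-800],[0,0.277,0]]
    - [-1,[-17,-134,-800],[0,0.277,0]]

```text
time: 17.65
tool_pos: [535.0, -394.5, 156.9]
tool_rot: [-0.7, 0.096, -0.094, 0.702]
contact_force: [0.5, -0.1, -2.5]
gripper_width: 43.6
```

```bash
python3 go.py 537 -395 30 74.5
```

```text
t 17.65 pos [ 535.  -394.5  156.9] jaw 74.5 tilt 0.19 F [ 0.5 -0.1 -2.5] w 43.6 j [-0.7   0.46  1.59  0.    1.1  -2.  ]
shift [  2.4 126.9  -0.2] turn [-0.002   0.0002 -0.0027] rows 3
```

Emit:
step_arm:
  plan:
    - [-1,[4,45,0],[0,0,0]]
    - [-1,[4,90,0],[0,0,0]]
    - [-1,[4,108,0],[0,0,0]]
    - [-1,[4,115,0],[0,0,0]]
    - [-1,[4,119,0],[0,0,0]]
    - [-1,[4,122,0],[0,0,0]]
    - [-1,[4,124,0],[0,0,0]]
    - [-1,[4,126,0],[0,0,0]]
    - [-1,[4,128,0],[0,0,0]]

```text
time: 18.77
tool_pos: [539.8, -396.9, 30.5]
tool_rot: [0.701, -0.095, 0.095, -0.701]
contact_force: [-0.1, -0.5, -1.9]
gripper_width: 43.6
```

```bash
python3 go.py 537 -395 30 74.5; python3 - <<'E'
from h import *
c=grab("scene","s5");cv2.imwrite("pics/s5.png",cv2.resize(c.img[60:220,160:340],None,fx=4,fy=4))
E
```

```text
t 18.77 pos [ 539.8 -396.9   30.5] jaw 74.5 tilt 0.02 F [-0.1 -0.5 -1.9] w 43.6 j [-0.7   0.62  1.62 -0.    0.89 -2.  ]
shift [-3.2  0.5  1.1] turn [0.0002 0.0006 0.0004] rows 1
```

View pics/s5.png

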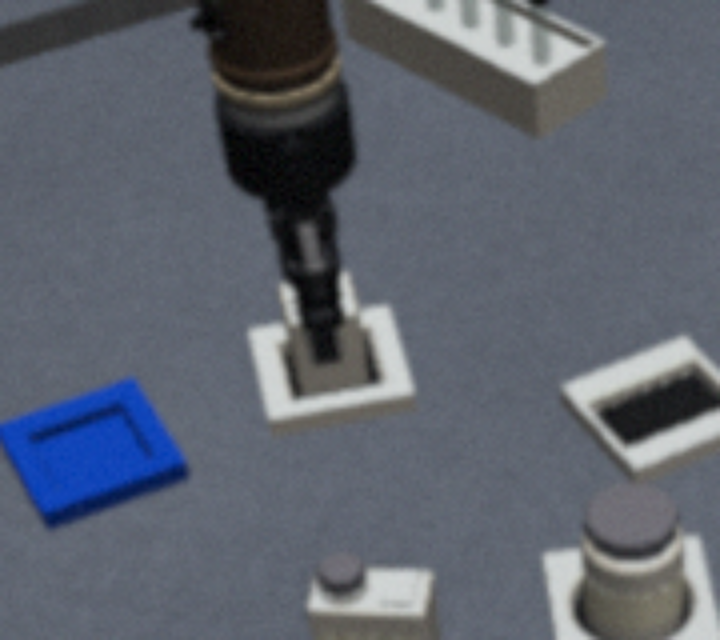

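Emit:
step_arm:
  plan:
    - [-1,[-1,0.5,0.5],[0,0,0]]
    - [-1,[-1,1,0.5],[0,0,0]]
    - [-1,[-1,1.5,0.5],[0,0,0]]
    - [-1,[-1,2,0.5],[0,0,0]]

```text
time: 19.32
tool_pos: [539.3, -396.4, 30.0]
tool_rot: [0.701, -0.095, 0.095, -0.701]
contact_force: [-2.4, 1.3, 9.6]
gripper_width: 43.3
```

Contact with the floor now; release.

Emit:
step_arm:
  plan:
    - [1,[0,0,0],[0,0,0]]
    - [1,[0,0,0],[0,0,0]]
    - [1,[0,0,0],[0,0,0]]
    - [1,[0,0,0],[0,0,0]]
    - [1,[0,0,0],[0,0,0]]
    - [1,[0,-30,0],[0,0,0]]
    - [1,[0,-80,0],[0,0,0]]
    - [1,[0,-120,0],[0,0,0]]
    - [1,[0,-120,0],[0,0,0]]
    - [1,[0,-120,0],[0,0,0]]

```text
time: 20.58
tool_pos: [538.5, -395.6, 147.7]
tool_rot: [-0.7, 0.095, -0.095, 0.701]
contact_force: [0.0, -0.1, -0.1]
gripper_width: 85.7
```

```bash
python3 go.py 617.5 -155.5 150 54.7
```

```text
t 20.57 pos [ 538.5 -395.6  147.7] jaw 74.5 tilt 0.06 F [ 0.  -0.1 -0.1] w 85.7 j [-0.7   0.47  1.59 -0.    1.08 -2.  ]
shift [ 12.2  -2.2 252.5] turn [-3.000e-04  3.463e-01 -1.000e-03] rows 5
```

Emit:
step_arm:
  plan:
    - [1,[2,-2,50],[0,0.08,0]]
    - [1,[5,-2,110],[0,0.16,0]]
    - [1,[8,-2,170],[0,0.24,0]]
    - [1,[11,-2,225],[0,0.31,0]]
    - [1,[12,-2,252],[0,0.346,0]]
    - [1,[12,-2,252],[0,0.346,0]]
    - [1,[12,-2,252],[0,0.346,0]]
    - [1,[12,-2,252],[0,0.346,0]]

```text
time: 21.58
tool_pos: [616.9, -157.5, 149.5]
tool_rot: [0.674, -0.215, 0.214, -0.674]
contact_force: [-0.8, -0.1, -0.4]
gripper_width: 85.5
```

```bash
python3 go.py 617.5 -155.5 24 54.7
```

```text
t 21.57 pos [ 616.9 -157.5  149.5] jaw 54.6 tilt 0.08 F [-0.8 -0.1 -0.4] w 85.5 j [-0.32  0.41  1.67 -0.    1.06 -1.27]
shift [ -0.5 125.5   2.1] turn [ 0.0007 -0.0011 -0.0012] rows 3
```

Emit:
step_arm:
  plan:
    - [1,[-0.5,40,2],[0,0,0]]
    - [1,[-0.5,85,2],[0,0,0]]
    - [1,[-0.5,112,2],[0,0,0]]
    - [1,[-0.5,125,2],[0,0,0]]
    - [1,[-0.5,125,2],[0,0,0]]
    - [-1,[-0.5,125,2],[0,0,0]]
    - [-1,[-0.5,125,2],[0,0,0]]
    - [-1,[-0.5,125,2],[0,0,0]]
    - [-1,[-0.5,125,2],[0,0,0]]
    - [-1,[-0.5,125,2],[0,0,0]]
    - [-1,[-0.5,125,2],[0,0,0]]
    - [-1,[-0.5,125,2],[0,0,0]]
  force: 50

```text
time: 23.08
tool_pos: [619.5, -154.8, 26.6]
tool_rot: [0.674, -0.213, 0.215, -0.674]
contact_force: [0.4, -0.3, 6.1]
gripper_width: 33.4
```

```bash
python3 go.py 380 -253.5 140 91
```

```text
t 23.07 pos [ 619.5 -154.8   26.6] jaw 54.7 tilt 0.13 F [ 0.4 -0.3  6.1] w 33.4 j [-0.31  0.58  1.71 -0.    0.85 -1.27]
shift [-138.3 -113.8 -218.9] turn [ 1.000e-04 -6.331e-01  2.400e-03] rows 5
```

Emit:
step_arm:
  plan:
    - [-1,[0,-25,0],[0,0,0]]
    - [-1,[0,-65,0],[0,0,0]]
    - [-1,[0,-105,0],[0,0,0]]
    - [-1,[-10,-114,-16],[0,-0.06,0]]
    - [-1,[-40,-114,-63],[0,-0.18,0]]
    - [-1,[-70,-114,-111],[0,-0.32,0]]
    - [-1,[-100,-114,-158],[0,-0.46,0]]
    - [-1,[-125,-114,-198],[0,-0.58,0]]
    - [-1,[-138,-114,-219],[0,-0.633,0]]
    - [-1,[-138,-114,-219],[0,-0.633,0]]
    - [-1,[-138,-114,-219],[0,-0.633,0]]
    - [-1,[-138,-114,-219],[0,-0.633,0]]

```text
time: 24.58
tool_pos: [380.2, -253.2, 139.3]
tool_rot: [0.707, 0.007, -0.006, -0.707]
contact_force: [0.2, 0.2, -1.2]
gripper_width: 33.3
```

```bash
python3 go.py 380 -253.5 30.6 91
```

```text
t 24.57 pos [ 380.2 -253.2  139.3] jaw 91.0 tilt 0.02 F [ 0.2  0.2 -1.2] w 33.3 j [-0.68  0.1   2.09  0.    0.95 -2.27]
shift [ -0.2 108.7  -0.3] turn [0.     0.0005 0.0004] rows 2
```

Emit:
step_arm:
  plan:
    - [-1,[1,40,0],[0,0,0]]
    - [-1,[1,75,0],[0,0,0]]
    - [-1,[1,92,0],[0,0,0]]
    - [-1,[1,98,0],[0,0,0]]
    - [-1,[1,102,0],[0,0,0]]
    - [-1,[1,105,0],[0,0,0]]
    - [-1,[1,107,0],[0,0,0]]
    - [-1,[1,108,0],[0,0,0]]
    - [-1,[1,109,0],[0,0,0]]

```text
time: 25.7
tool_pos: [380.4, -253.7, 30.6]
tool_rot: [0.707, 0.006, -0.006, -0.707]
contact_force: [-2.8, 1.6, 8.8]
gripper_width: 33.6
```

```bash
python3 go.py 380 -253.5 30.6 91; python3 - <<'E'
from h import *
c=grab("scene","s6");cv2.imwrite("pics/s6.png",cv2.resize(c.img[80:240,210:390],None,fx=4,fy=4))
E
```

```text
t 25.7 pos [ 380.4 -253.7   30.6] jaw 91.0 tilt 0.03 F [-2.8  1.6  8.8] w 33.6 j [-0.68  0.3   2.14 -0.    0.7  -2.27]
shift [-0.4  0.   0.2] turn [ 0.0004 -0.0003  0.0003] rows 1
```

View pics/s6.png

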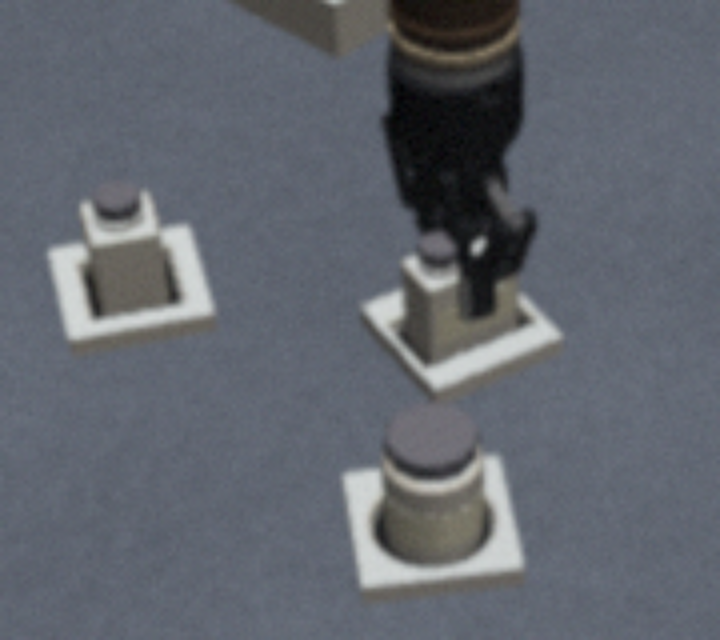

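Emit:
step_arm:
  plan:
    - [1,[0,0,0],[0,0,0]]
    - [1,[0,0,0],[0,0,0]]
    - [1,[0,0,0],[0,0,0]]
    - [1,[0,0,0],[0,0,0]]
    - [1,[0,0,0],[0,0,0]]
    - [1,[0,-30,0],[0,0,0]]
    - [1,[0,-80,0],[0,0,0]]
    - [1,[0,-140,0],[0,0,0]]
    - [1,[0,-200,0],[0,0,0]]
    - [1,[0,-200,-60],[0,0,0]]
    - [1,[0,-200,-120],[0,0,0]]
    - [1,[0,-200,-180],[0,0,0]]
    - [1,[0,-200,-180],[0,0,0]]
    - [1,[0,-200,-180],[0,0,0]]

```text
time: 27.5
tool_pos: [382.8, -432.6, 229.5]
tool_rot: [-0.706, -0.005, 0.006, 0.708]
contact_force: [0.6, 0.4, 0.6]
gripper_width: 85.4
```

```bash
python3 go.py 380 -253.5 30.6 91; python3 - <<'E'
from h import *
c=grab("scene","s7");cv2.imwrite("pics/s7.png",cv2.resize(c.img[60:400,150:550],None,fx=1.7,fy=1.7))
b=grab("top","t7");cv2.imwrite("pics/t7.png",cv2.resize(b.img[170:320,180:500],None,fx=2.5,fy=2.5))
for n,cc in (("scene",c),("top",b)):
  g=cv2.GaussianBlur(cc.img,(3,3),0).astype(int)
  m=((g[...,2]-g[...,1]>=0)&(g[...,0]-g[...,2]>=0)&(g.max(2)>95)&(g.max(2)<185)).astype(np.uint8)
  nl,L,st,ce=cv2.connectedComponentsWithStats(m)
  for nm,e in dict(jar=(480,-115.5,80),vial=(392.5,281,80),sq=(537,-395,80),cart=(391,-254+(-8)*0,80)).items():
    q=cc.proj([e])[0]
    ids=[i for i in range(1,nl) if st[i,4]>30 and np.linalg.norm(ce[i]-q)<15]
    for i in ids: print(n,nm,st[i,4],cc.plane([ce[i]],80)[0].round(1))
E
```

```text
t 27.5 pos [ 382.8 -432.6  229.5] jaw 90.9 tilt 0.14 F [0.6 0.4 0.6] w 85.4 j [-0.92  0.22  1.75  0.    1.18 -2.51]
shift [  0.3 199.3 178.7] turn [-0.0022 -0.0009 -0.001 ] rows 5
scene jar 256 [ 477.7 -115.6   80. ]
scene vial 97 [391.3 282.1  80. ]
scene sq 50 [ 535.8 -395.9   80. ]
scene cart 38 [ 392.5 -252.8   80. ]
top jar 317 [ 480.7 -115.1   80. ]
top jar 32 [479.6 -80.2  80. ]
top vial 65 [393.3 282.6  80. ]
top sq 110 [ 536.4 -391.4   80. ]
top cart 52 [ 389.8 -219.9   80. ]
top cart 106 [ 399.5 -250.1   80. ]
```

View pics/s7.png

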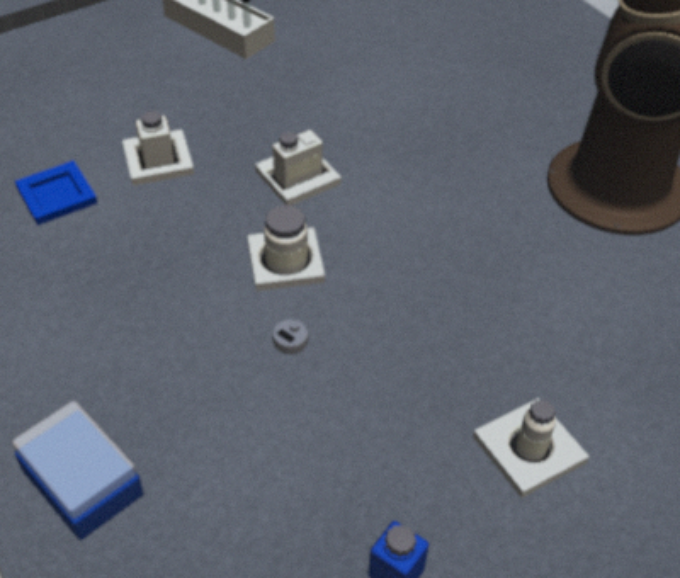

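View pics/t7.png

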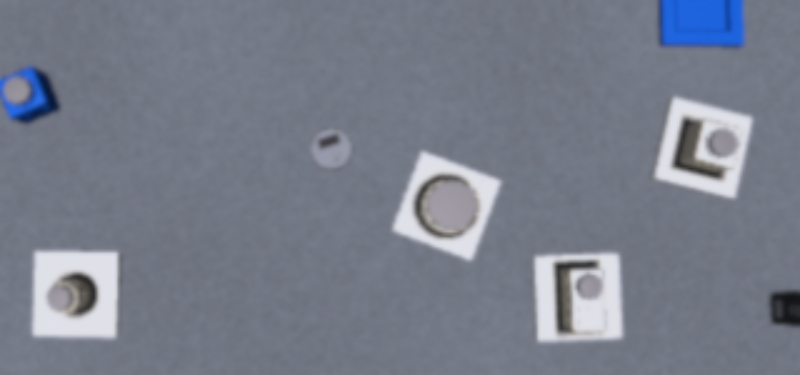

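All four stand upright in their own pockets at z = 80 cap height. The two views agree to within about 5 mm, except on the cartridge, where the top view's cap mask differs by 7 mm in x. The tally counter and the blue items are where they were. Handing in.

```bash
python3 - <<'E'
from plant import arm
print(arm.sign_off())
E
```

```text
the job is handed in; nothing more can be done
None
```

All four containers are upright in their matching nests. I handed the job in at about 27.6 s of the 106 s allowed.

- **Placing:** I moved the jar, vial, square bottle and cartridge in that order. Each was lowered slowly until the wrist felt 8–14 N of floor contact, at about 4 mm above its bench grasp height, which matches the pocket floor. Only then did I open the gripper and lift away.
- **Last look:** After I moved the arm clear, both cameras showed every container upright in its pocket. The tally counter and both blue look-alikes show no visible shift from their first positions. I judged that by eye and did not measure it.
- **Cap positions:** Measured at z = 80, the two views put the jar and vial caps within about 3 mm of their nest centres. The square bottle is within about 4 mm.
- **Disagreement:** The cartridge's cap differed by 7 mm in x between the views, at 392.5 mm in the scene view and 399.5 mm in the top view. The expected value was about 394 mm. I took this to be the cap mask picking up nearby pixels, because the contact height and both pictures show it fully seated.

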